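# Uncouple the trailer coupler from its ball and hold it up

## Task

The trailer coupler on the bench rig is locked onto its ball. Draw the red-knobbed safety pin straight up out of the latch bracket and put it in the round steel parts dish; then take the yellow upright latch handle, pull it sideways away from the coupler against its spring and, keeping hold of it, swing the tongue up on its pivot bolt, off the ball. Finish still holding it up, with the coupler's lower edge a good 3 cm above the top of the ball - do not let go or set it down - and leave the blue tin, tape measure and oil can where they are.

Things in the scene. Friction and masses are not known exactly. Their poses are not given: they have to be found in the camera images.
- hitch_rig: Bench rig, bolted down: grey base plate 100 x 345 x 10 mm with a 50 mm hitch ball (centre 70, top 95 mm above the bench). Origin on the bench under the ball, z up. The blue tongue runs from the ball along the rig's -y to a pivot bolt (along the rig's x, 240 mm from the ball, 66 mm high). Latch handle and safety pin stand on the rig's -x side; the latch pulls out towards the rig's -x.
- tongue: Blue 40 mm square-tube tongue (top 86 mm high) with the bare-metal coupler head (63 mm across, top 102 mm) on its end; about 0.9 kg with the latch, 5 to 6 N to lift by the handle. Origin on the pivot bolt, axes as the rig's when seated; it swings up about its x axis, to 0.6 rad. With the latch shut it rises only 1 mm; let go, it falls.
- coupler_mouth (a point): Centre of the coupler head's lower edge: 55 mm above the bench when seated on the ball, right over the rig's origin. The ball's top is at 95 mm.
- latch_grip (a point): Grasp point on the yellow upright latch grip: 16 mm thick along the rig's x, 30 mm wide along y, 48 mm tall, top 120 mm and this point 100 mm above the bench, 71 mm from the ball centre towards the rig's -x. Take it from above, fingers closing along the rig's x: 32 mm is free between it and the coupler head. The spring housing below is 73 mm high.
- latch (a joint): Travel of the latch (m): 0 shut, 0.020 fully pulled out; the jaw is clear of the ball from about 0.010. The spring pushes it shut with 4 N at 0 and 11 N at 0.020. With the safety pin in it moves no more than about 3 mm.
- pin_knob (a point): Centre of the safety pin's red upright knob, 20 mm across, 39 mm tall; at the start 105 mm above the bench, 48 mm to the rig's -x and 55 mm to its -y from the ball. Pin 99 mm long, 70 g, foot 79 mm below this point; its 9 mm shank goes 34 mm down the bracket with 1.5 mm play: raise it 40 mm to free it. Beside it: latch grip 30 mm off along y, tube 18 mm off along x (bolt 99 mm high).
- parts_dish: Round open steel dish stuck to the bench by its magnet: 150 mm across the rim, 32 mm high, inner floor 8 mm above the bench, 110 mm across the floor. Origin at the centre of its underside.
- tape_measure: Yellow and grey tape measure standing on the bench, 47 x 96 x 69 mm; bystander.
- oil_can: Green oil can with a spout, 66 x 95 x 172 mm, standing left of the rig; bystander.
- tip_tin: Blue flat hinged tin, shut, 78 x 113 x 32 mm; bystander. It and the dish swap places from start to start.
- pin_middle (a point): Point on the safety pin's axis 45 mm above its foot (34 mm below the knob's centre), near the pin's middle.

How it is judged (in metres and radians):
On the way, in this order (a step that is already met when the one before it is completed fails the run):
1. the safety pin lies in the parts dish, let go, with the latch still shut and the coupler on the ball (horizontal distance between pin_middle and parts_dish below 0.065 m and height (world z) of pin_middle below 0.05 m and contact force between safety_pin and the fingers below 0.1 N and value of joint latch below 0.005 m and height (world z) of coupler_mouth below 0.06 m), for 0.2 s.
2. the latch handle is pulled out against its spring while the coupler still sits on the ball (value of joint latch above 0.008 m and height (world z) of coupler_mouth below 0.063 m and contact force between the fingers and latch above 1 N), for 0.1 s.
At the end, for the whole second after the job is handed in: The fingers still hold the latch handle and the tongue is still, the coupler's lower edge at least 20 mm above the top of the ball (mouth point above 115 mm), and the safety pin lies in the dish (its middle point within 65 mm of the dish's centre and below 50 mm) (height (world z) of coupler_mouth above 0.115 m and contact force between the fingers and latch above 1 N and linear speed of tongue below 0.03 m/s and angular speed of tongue below 0.1 rad/s and contact force between tongue and safety_pin below 0.1 N and horizontal distance between pin_middle and parts_dish below 0.065 m and height (world z) of pin_middle below 0.05 m); the arm keeps its last pose, push and grip.
It fails at once if the blue tin is moved by more than 2 cm (distance of tip_tin from where it was at the start of the episode above 0.02 m).
It fails at once if the tape measure is moved by more than 2 cm (distance of tape_measure from where it was at the start of the episode above 0.02 m).
It fails at once if the oil can is moved by more than 2 cm (distance of oil_can from where it was at the start of the episode above 0.02 m).
It also fails if it takes over 51 s, if anything falls off the work surface, if the arm or the gripper's body presses on something with over 40 N, if the wrist force passes 120 N, or if a joint passes its speed limit or range.

## Robot

A 6-joint arm with a two-finger parallel gripper is mounted at the origin on the work surface; the furniture and walls round the work are solid. World frame = base frame: x ahead of the robot, y to its left, z up, the work surface at z = 0. Lengths are in mm, angles in rad, forces in N, time in s.
With the tool pointing down it reaches from about 275 to 750 mm from the base axis. Payload 10.2 kg.
Tool frame: the origin (TCP) lies midway between the tips of the shut fingers; the grasp point (between the pads) lies 19 mm behind it (ctrl.grasp_offset is the distance from the TCP to the grasp point, in mm); z points along the fingers, y is the line along which they close (so a half turn about z gives the same grasp; the last joint's range is limited). The gripper opens to 85 mm and grips with 20 to 120 N. Pads are 22 mm wide; open, the fingers measure 114 mm over their backs; the gripper's body (76 mm by 85 mm) begins 54 mm behind the grasp point. The pads swing forward as they close: fully open they stand 13 mm farther back than shut.
Start: joints at [-0.223, 0.313, 1.498, -0, 1.331, -0.223], TCP at [525.006, -0.013, 199.894] pointing down, gripper open.
Joint ranges: [-2.94, 2.94], [-0.97, 2.17], [0.19, 2.56], [-1.23, 4.37], [0.02, 3.11], [-2.88, 2.88]. Speed limits (rad/s): [2.39, 2.39, 3.01, 3.14, 3.14, 3.14].

## Interface

Orientations are given as a unit quaternion [w, x, y, z].
In Python, from rig import ctrl, viewer, models gives the robot as it stands. The module is installed in compiled form; this text tells all that it offers.
- The arm moves only by the shell command python3 -m pendant 'ROWS' [OPENING] [FORCE]. ROWS is text: rows parted by semicolons, each of 4 numbers parted by spaces: the shift along the tool's x, y, z in m, then the turn about the tool's z in rad. In form: x y z yaw; .... A call has 1 to 10 rows; each row shifts and turns the commanded pose from where the row before left it, along the tool's axes as they then stand; what a row does not reach is not made up. A row lasts 1/8 s, in which the tool goes at most 62.5 mm and 10.7 degrees, less where a joint would pass 70% of its speed; a pose out of reach is approached as far as the arm can. A call is refused whole if a number of a shift passes 0.0625 or a number of a turn 0.188, either way. A call with a gripper value outside its range is refused whole. OPENING is the opening, from 0 (shut) to 1 (fully open), set as the call begins (- or left out, the last holds). The fingers move at their own pace and stop on an object; FORCE is the grip in N (left out, the last holds). Time passes only in rows, so rows that do not move let the fingers close. It gives the time, the measured TCP pose, the force, the opening and the grip force at its end, in the units of the state.
- ctrl.sense(): the state, without advancing time (a new reading comes with each control period).
- viewer.capture(name): name is "scene" or "side" or "wrist"; returns a dict with "color" (400x640x3 uint8, red, green, blue), "vertical_fov" (degrees; the focal length in pixels is half the picture's height over the tangent of half this angle, whatever the lens; pixels are square), "cx", "cy" (the principal point, pixels), "dist" ([k1, k2, p1, p2, k3] as OpenCV has them; the pictures are not rectified), "pose" (4x4, takes a point from camera to world coordinates). Camera axes: x right, y down, z forward; pixel columns grow to the right and rows downward; lengths in mm; the calibration is good to about 2 mm. A picture is of the moment at which its call begins. There is no depth.
- ctrl.finish_job(): hands the job in; it is judged then, once.
Trained networks look in the newest picture that a camera, given by its name, has taken for a name from the list of things; names that differ only in an ending like _2 or _b are one class to them, and where a whole thing is asked for, a point or a joint stands for the part that bears it (a point fixed in the world has none). Each returns a list of dicts, best first, with "p" (0 to 1); they miss things now and then, are a little off and sometimes report something else, mostly with a low value. They report only what shows in the picture. A call takes as long as a camera call.
- models.boxes_of(camera, query): "at" ([x, y, z] in mm, in world coordinates, good to about 4 mm: the middle of the surface that is visible of it).
The state is a dict: "time_s": time; "joints": joint angles; "dq": joint speeds; "tau": joint torques, N m; "eef_pos": TCP position; "ee_rot": TCP orientation; "force": force on the tool from outside, world axes, zero at the start; "wrist_torque": the same for the moment, N m; "grip_width": opening from 0.0 (shut) to 1.0 (fully open); "grip_force": force on a finger pad.
Only numpy, scipy, OpenCV 4.12 (cv2) and the standard library are available. Lean on these libraries where they do the work, as an engineer would, in place of code of your own. Each camera call takes 0.05 s, during which the arm holds its last target. There are 200 camera calls.

## Working session

There is one attempt and no reset: what is moved stays moved. The work goes in short steps, Python scripts to look and compute and a shell command to move; the robot and the scene stay as the last step left them, time stands still between calls to the robot, and variables do not carry over. Pictures are saved under pics/ and viewed, at most 10 in all, crops included, and the job is handed in when it is done.

```bash
mkdir -p pics; cat > h.py <<'E'
import numpy as np, cv2
from rig import ctrl, viewer, models
def cap(n,f=None):
    c=viewer.capture(n)
    if f: cv2.imwrite(f'pics/{f}.png',cv2.cvtColor(c['color'],cv2.COLOR_RGB2BGR))
    return c
def K(c):
    f=200/np.tan(np.radians(c['vertical_fov'])/2)
    return np.array([[f,0,c['cx']],[0,f,c['cy']],[0,0,1.]])
def onz(c,uv,z):
    p=cv2.undistortPoints(np.array([[uv]],float),K(c),np.array(c['dist'],float))[0,0]
    T=np.array(c['pose']);d=T[:3,:3]@[p[0],p[1],1];o=T[:3,3]
    return o+d*(z-o[2])/d[2]
def proj(c,P):
    T=np.linalg.inv(np.array(c['pose']))
    return cv2.projectPoints(np.array(P,float).reshape(-1,1,3),cv2.Rodrigues(T[:3,:3])[0],T[:3,3],K(c),np.array(c['dist'],float))[0][:,0]
E
python3 - <<'E'
from h import *
for n in ['scene','side','wrist']:
    c=cap(n,n+'0'); print(n,np.round(c['pose'],2).tolist())
    for q in ['hitch_rig','tongue','coupler_mouth','latch_grip','pin_knob','parts_dish','tape_measure','oil_can','tip_tin']:
        print(q,[(np.round(r['at']).tolist(),round(r['p'],2)) for r in models.boxes_of(n,q)[:2]])
print(ctrl.sense(),ctrl.grasp_offset)
E
```

```text
scene [[0.53, -0.47, 0.71, -252.36], [-0.85, -0.3, 0.43, -530.4], [0.01, -0.83, -0.56, 740.95], [0.0, 0.0, 0.0, 1.0]]
hitch_rig [([669.0, -37.0, 48.0], 0.64)]
tongue [([671.0, 8.0, 83.0], 0.6)]
coupler_mouth [([666.0, 8.0, 84.0], 0.71)]
latch_grip [([594.0, 86.0, 76.0], 0.53)]
pin_knob [([671.0, -35.0, 48.0], 0.28)]
parts_dish [([414.0, 305.0, 6.0], 0.96)]
tape_measure [([445.0, -341.0, 46.0], 0.7), ([412.0, 306.0, 11.0], 0.64)]
oil_can [([628.0, 259.0, 48.0], 0.7)]
tip_tin [([420.0, -113.0, 34.0], 0.81)]
side [[1.0, -0.01, 0.05, 520.09], [-0.05, -0.57, 0.82, -778.17], [0.02, -0.82, -0.57, 626.0], [0.0, 0.0, 0.0, 1.0]]
hitch_rig [([674.0, -81.0, 58.0], 0.65), ([675.0, -9.0, 87.0], 0.42)]
tongue [([675.0, -7.0, 87.0], 0.59)]
coupler_mouth [([681.0, -7.0, 86.0], 0.7)]
latch_grip [([598.0, 72.0, 78.0], 0.72)]
pin_knob [([629.0, 26.0, 97.0], 0.64)]
parts_dish [([414.0, 314.0, 9.0], 0.96)]
tape_measure [([473.0, -358.0, 52.0], 0.8)]
oil_can [([640.0, 257.0, 58.0], 0.79), ([599.0, 76.0, 76.0], 0.6)]
tip_tin [([436.0, -122.0, 32.0], 0.86)]
wrist [[1.0, -0.0, 0.0, 525.06], [-0.0, -0.97, -0.2
[... 363 characters left out ...]
ints': array([-2.23388268e-01,  3.12949840e-01,  1.49771763e+00, -9.28597702e-06,
        1.33100414e+00, -2.23419559e-01]), 'dq': array([-0.00067399, -0.00107676,  0.0019573 , -0.00018991,  0.0008783 ,
        0.00030692]), 'tau': array([ 2.82913597e-04, -4.12163866e+01, -2.59898418e+01, -1.88626068e-04,
        4.57233773e-04,  2.35011221e-06]), 'eef_pos': array([ 5.24996623e+02, -7.89126106e-03,  1.99862015e+02]), 'ee_rot': array([-3.10056090e-05,  7.07094938e-01,  7.07118623e-01, -2.48550582e-05]), 'force': array([-0.27340609, -0.52755747, -0.03613468]), 'wrist_torque': array([-0.01286346,  0.00029696, -0.051606  ]), 'grip_force': 0.0, 'grip_width': 0.9994080426150104} 18.700000000000003
```

View pics/scene0.png

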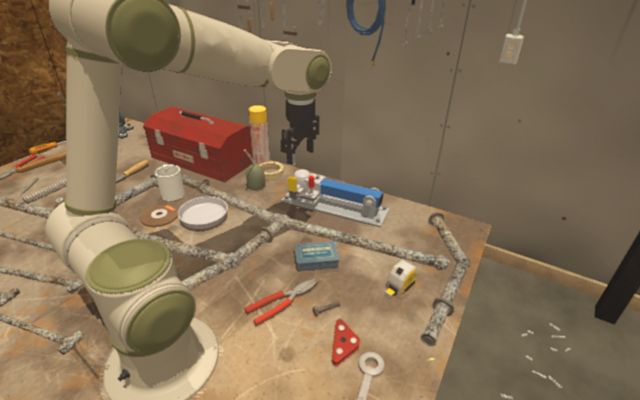

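View pics/wrist0.png

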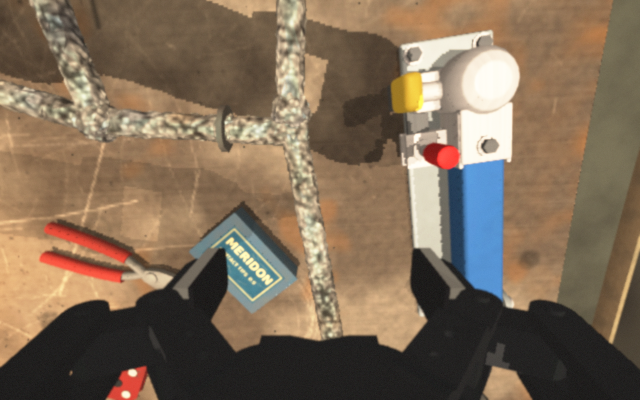

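The scene view shows the rig at about (335,195), the dish at (203,212) on the left, the tin at (317,255) and the tape at (400,277). The wrist view shows the yellow grip at (407,92), the red knob at (441,156), the coupler at (480,80) and the tongue running down towards -y. I'll move over the rig for a better measurement.

```bash
python3 -m pendant '0.005 0.03 0 0;0.005 0.03 0 0;0 0.03 0 0;0 0 0 0;0 0 0 0'
python3 - <<'E'
from h import *
c=cap('wrist')
for q in ['pin_knob','latch_grip','coupler_mouth','tongue']: print(q,[(np.round(r['at']).tolist(),round(r['p'],2)) for r in models.boxes_of('wrist',q)[:2]])
im=cv2.cvtColor(c['color'],cv2.COLOR_RGB2BGR)
cv2.imwrite('pics/w1.png',cv2.resize(im[0:320,180:580],None,fx=1.8,fy=1.8,interpolation=cv2.INTER_CUBIC))
import pickle;pickle.dump(c,open('w1.pkl','wb'))
hsv=cv2.cvtColor(im,cv2.COLOR_BGR2HSV)
for n,lo,hi in [('red',(0,170,90),(8,255,255)),('red2',(172,170,90),(180,255,255)),('yel',(20,150,90),(32,255,255)),('blue',(100,150,60),(120,255,255))]:
    m=cv2.inRange(hsv,lo,hi);k,l,s,ce=cv2.connectedComponentsWithStats(m)
    for i in np.argsort(-s[1:,4])[:2]+1: print(n,s[i],ce[i])
E
```

```text
time_s: 2.12
eef_pos: [614.4, 10.0, 199.8]
ee_rot: [-0.0, 0.707, 0.707, -0.0]
force: [-0.6, 0.2, 0.6]
grip_width: 0.999
grip_force: 0.0
pin_knob [([632.0, 41.0, 126.0], 0.73)]
latch_grip [([612.0, 82.0, 93.0], 0.72), ([668.0, 26.0, 86.0], 0.17)]
coupler_mouth [([675.0, 48.0, 86.0], 0.69)]
tongue [([674.0, 44.0, 85.0], 0.88)]
red [  0 235  64  35 785] [ 29.15031847 252.15796178]
red [  0 265  56  24 654] [ 25.95565749 277.1941896 ]
yel [289  85  24  40 437] [301.1624714  104.83524027]
blue [384 287  34  58 651] [402.47311828 318.15668203]
blue [376 256  34  45 428] [390.87383178 276.27570093]
```

View pics/w1.png

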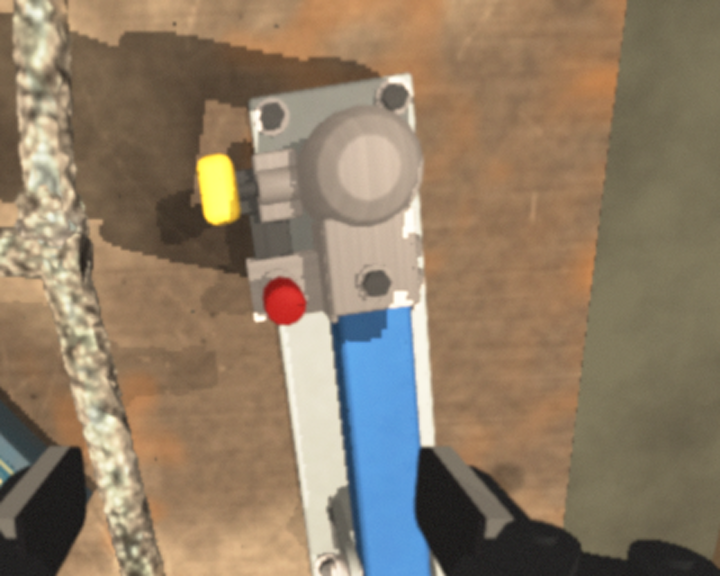

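The crop shows the yellow grip at (218,188), the knob top at (285,300), the coupler top at (366,167), and the blue tube edges from (340,320) to (356,540) on the left and (411,310) to (428,540) on the right. I'll fit the rig pose to these.

```bash
python3 - <<'E'
from h import *
import pickle
from scipy.optimize import least_squares
c=pickle.load(open('w1.pkl','rb'))
px=lambda u,v:(180+u/1.8,v/1.8)
obs=[((-71,0,120),px(218,189)),((-48,-55,122),px(285,299)),((0,0,102),px(368,166)),]
P=np.array([o[0] for o in obs],float);U=np.array([o[1] for o in obs])
for z in(86,): 
  L=[onz(c,px(*p),86)[:2] for p in[(341,330),(356,540),(411,310),(428,540)]];print(np.round(L,1))
def w(s,P):
  a=s[2];R=np.array([[np.cos(a),-np.sin(a),0],[np.sin(a),np.cos(a),0],[0,0,1]]);return P@R.T+[s[0],s[1],0]
def f(s):
  r=(proj(c,w(s,P))-U).ravel()
  a=s[2];n=np.array([np.cos(a),np.sin(a)])
  e=[(l-s[:2])@n-o for l,o in zip(L,(-20,-20,20,20))]
  return np.r_[r,e]
s=least_squares(f,[675,50,0.05]).x;print(s,np.round(f(s),1))
for n,p in dict(grip=(-71,0,100),knob=(-48,-55,105),pivot=(0,-240,66)).items(): print(n,np.round(w(s,np.array([p],float))[0],1))
d=cap('side')
print([(np.round(r['at']),r['p']) for r in models.boxes_of('side','parts_dish')])
pickle.dump(s,open('s.pkl','wb'))
im=cv2.cvtColor(d['color'],cv2.COLOR_RGB2BGR)
uv=proj(d,w(s,np.array([(-71,0,120),(-48,-55,124),(0,0,102)],float)))
print(uv)
for u in uv: cv2.circle(im,tuple(int(round(x)) for x in u),1,(0,255,0),-1)
cv2.imwrite('pics/s1.png',im[60:360,:])
E
```

```text
[[ 663.6   14.8]
 [ 677.8 -112.1]
 [ 700.1   25.5]
 [ 720.4 -112.1]]
[6.70929593e+02 9.61444218e+01 1.36465608e-01] [-0.5 -1.7 -0.3  2.1  1.  -0.1  1.7 -1.5 -0.7  0.7]
grip [600.6  86.5 100. ]
knob [630.9  35.1 105. ]
pivot [ 703.6 -141.6   66. ]
[(array([410., 310.,  13.]), 0.82)]
[[332.69051886 169.51809135]
 [346.53125106 178.53912524]
 [358.87659663 173.32409274]]
```

View pics/s1.png

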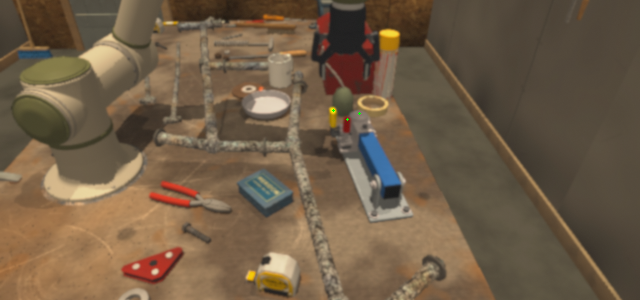

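```bash
python3 -m pendant '0.0125 0.008 0 0;0.0125 0.008 0 -0.068;0 0 -0.0 -0.068;0 0 0.025 0;0 0 0.025 0;0 0 0 0;0 0 0 0' 0.45 40
python3 - <<'E'
from h import *
import pickle
s=pickle.load(open('s.pkl','rb'))
c=cap('wrist')
st=ctrl.sense();print(st['eef_pos'],st['ee_rot'],proj(c,[st['eef_pos']]))
a=s[2];R=np.array([[np.cos(a),-np.sin(a),0],[np.sin(a),np.cos(a),0],[0,0,1]])
im=cv2.cvtColor(c['color'],cv2.COLOR_RGB2BGR)
for p in [(-71,0,120),(-48,-55,124.5),(0,0,102)]:
    u=proj(c,[R@p+[s[0],s[1],0]])[0];print(u);cv2.circle(im,tuple(int(round(x)) for x in u),2,(0,255,0),-1)
print([(np.round(r['at']),r['p']) for r in models.boxes_of('wrist','pin_knob')])
cv2.imwrite('pics/w2.png',im)
E
```

```text
time_s: 3.35
eef_pos: [631.7, 35.3, 151.1]
ee_rot: [0.001, 0.657, 0.754, 0.0]
force: [0.0, -0.3, 0.2]
grip_width: 0.446
grip_force: 0.0
[631.72388659  35.19097773 151.27723481] [9.02918987e-04 6.57351001e-01 7.53583746e-01 6.19619141e-04] [[318.62009586 229.7149734 ]]
[281.93443413 134.04585503]
[317.23770904 216.03275993]
[384.4286534  132.65857789]
[(array([630.,  41., 123.]), 0.64)]
```

View pics/w2.png

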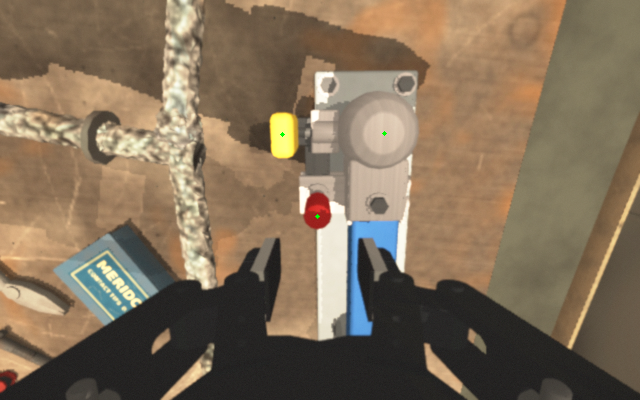

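The markers land on the grip top (282,134) and the knob top (317,216), and the knob is centred between the fingertips (265 and 372). Descending to grasp.

```bash
python3 -m pendant '0 0 0.015 0;0 0 0.015 0;0 0 0.015 0;0 0 0.012 0;0 0 0 0;0 0 0 0' && python3 -m pendant '0 0 0 0;0 0 0 0;0 0 0 0;0 0 0 0;0 0 0 0' 0 40
```

```text
time_s: 4.2
eef_pos: [631.3, 35.0, 93.4]
ee_rot: [0.0, 0.657, 0.754, 0.0]
force: [0.3, 0.9, -0.5]
grip_width: 0.45
grip_force: 0.0
time_s: 4.82
eef_pos: [631.8, 34.9, 94.0]
ee_rot: [0.001, 0.657, 0.754, 0.001]
force: [2.4, 0.1, 5.0]
grip_width: 0.005
grip_force: 2.9
```

```bash
python3 - <<'E'
from h import *
c=cap('wrist'); d=cap('side')
A=cv2.cvtColor(c['color'],cv2.COLOR_RGB2BGR)[100:350,170:480]
B=cv2.cvtColor(d['color'],cv2.COLOR_RGB2BGR)[120:240,280:430]
B=cv2.resize(B,None,fx=2.6,fy=2.6,interpolation=cv2.INTER_CUBIC);A=cv2.resize(A,None,fx=1.2,fy=1.2)
W=np.zeros((max(len(A),len(B)),A.shape[1]+B.shape[1],3),np.uint8);W[:len(A),:A.shape[1]]=A;W[:len(B),A.shape[1]:]=B
cv2.imwrite('pics/m1.png',W);print(W.shape,ctrl.sense()['grip_width'])
E
```

```text
(312, 762, 3) 0.005630405062139649
```

View pics/m1.png

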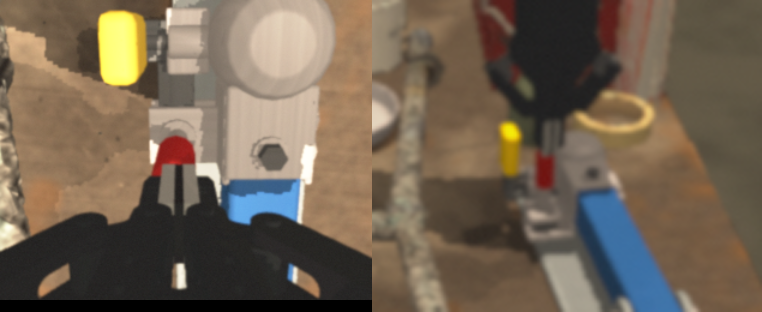

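The fingers have shut on nothing, with the knob visible just past the tips in the wrist part at (177,150) and below them in the side part at (545,170). I'll check numerically where the tips really are.

```bash
python3 - <<'E'
from h import *
c=cap('wrist'); d=cap('side');e=ctrl.sense()['eef_pos'];e=np.array(e);print(e)
print('tcp side crop',(proj(d,[e])-[280,120])*2.6,'wrist crop',(proj(c,[e])-[170,100])*1.2)
for z in (85,105,124.5):
    k=[630.9,35.1,z];print(z,'side',(proj(d,[k])-[280,120])*2.6,'wrist',(proj(c,[k])-[170,100])*1.2)
A=cv2.cvtColor(c['color'],cv2.COLOR_RGB2BGR)[200:290,260:380]
B=cv2.cvtColor(d['color'],cv2.COLOR_RGB2BGR)[150:210,320:400]
A=cv2.resize(A,(400,300),interpolation=cv2.INTER_CUBIC);B=cv2.resize(B,(400,300),interpolation=cv2.INTER_CUBIC)
cv2.imwrite('pics/m2.png',np.hstack([A,B]))
E
```

```text
[631.80493598  34.92268522  93.91249859]
tcp side crop [[172.30211916 178.92593743]] wrist crop [[178.23011778 155.20355217]]
85 side [[170.86216974 186.54536343]] wrist [[176.50907083 148.77237059]]
105 side [[171.96108057 169.13565581]] wrist [[176.48091307 162.77545654]]
124.5 side [[173.05636979 151.76510097]] wrist [[176.44663207 179.78928276]]
```

View pics/m2.png

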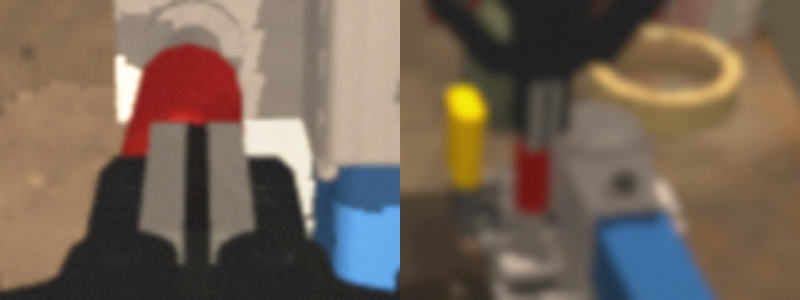

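The tips seem to stop at the knob's surface in both views (wrist zoom (195,122), side zoom (545,148)), so they are on or in the knob. I'll open and look again.

```bash
python3 -m pendant '0 0 0 0;0 0 0 0;0 0 0 0;0 0 0 0' 0.45 40
python3 - <<'E'
from h import *
c=cap('wrist'); d=cap('side')
A=cv2.cvtColor(c['color'],cv2.COLOR_RGB2BGR)[190:310,240:400]
B=cv2.cvtColor(d['color'],cv2.COLOR_RGB2BGR)[150:210,320:400]
A=cv2.resize(A,(400,300),interpolation=cv2.INTER_CUBIC);B=cv2.resize(B,(400,300),interpolation=cv2.INTER_CUBIC)
cv2.imwrite('pics/m3.png',np.hstack([A,B]))
E
```

```text
time_s: 5.52
eef_pos: [630.8, 35.1, 92.5]
ee_rot: [-0.0, 0.657, 0.754, -0.0]
force: [0.4, -0.1, -0.5]
grip_width: 0.45
grip_force: 0.0
```

View pics/m3.png

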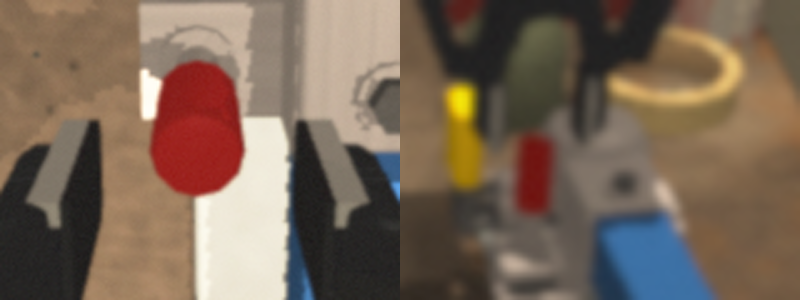

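With the fingers open, the knob top (zoom 197,155) sits midway between the pads (100 and 295). The side view puts the tips at about row 140, above the knob, so they are roughly 28 mm higher than the TCP reading implies. The shut fingers were therefore resting on the knob top. I'll descend further in small steps and watch the force.

```bash
python3 -m pendant '0 0 0.005 0;0 0 0.005 0;0 0 0 0' && python3 -m pendant '0 0 0.005 0;0 0 0.005 0;0 0 0.003 0;0 0 0 0;0 0 0 0' && python3 -m pendant '0 0 0 0;0 0 0 0;0 0 0 0;0 0 0 0;0 0 0 0' 0 40
```

```text
time_s: 6.0
eef_pos: [630.7, 35.0, 82.2]
ee_rot: [-0.0, 0.657, 0.754, -0.0]
force: [0.5, -0.9, -0.1]
grip_width: 0.451
grip_force: 0.0
time_s: 6.62
eef_pos: [631.1, 35.0, 70.0]
ee_rot: [0.0, 0.657, 0.754, 0.0]
force: [0.3, -0.0, 0.1]
grip_width: 0.448
grip_force: 0.0
time_s: 7.25
eef_pos: [631.1, 35.0, 70.1]
ee_rot: [0.0, 0.657, 0.754, 0.0]
force: [-0.8, -0.5, 5.0]
grip_width: 0.222
grip_force: 39.1
```

Gripped at 19 mm. Drawing it up.

```bash
python3 -m pendant '0 0 -0.005 0;0 0 -0.01 0;0 0 -0.01 0;0 0 -0.01 0;0 0 -0.01 0;0 0 0 0' && python3 -m pendant '0 0 -0.015 0;0 0 -0.015 0;0 0 -0.015 0;0 0 0 0'
```

```text
time_s: 8.0
eef_pos: [631.4, 35.0, 115.9]
ee_rot: [0.001, 0.657, 0.754, 0.001]
force: [-0.4, 0.5, -0.5]
grip_width: 0.214
grip_force: 39.1
time_s: 8.5
eef_pos: [631.6, 34.9, 161.6]
ee_rot: [0.001, 0.657, 0.754, 0.001]
force: [-1.2, 0.5, -1.2]
grip_width: 0.218
grip_force: 39.1
```

```bash
python3 -m pendant '0 -0.01 0 0;0 -0.02 0 0;0 -0.03 0 0;0 -0.03 0 0;0 -0.03 0 0;0 -0.03 0 0;0 -0.02 0 0;0 -0.01 0 0;0 0 0 0' && python3 -m pendant '0.015 0 0 0;0.03 0 0 0;0.04 0 0 0;0.04 0 0 0;0.04 0 0 0;0.04 0 0 0;0.04 0 0 0;0.03 0 0 0;0.025 0 0 0;0 0 0 0'
python3 - <<'E'
from h import *
s=ctrl.sense();print(s['eef_pos'],s['grip_width'],s['force'])
for n in ('scene','side','wrist'):
    c=cap(n,n+'2');print(n,[(q,np.round(r['at']).tolist(),round(r['p'],2)) for q in('parts_dish','pin_knob') for r in models.boxes_of(n,q)[:1]])
E
```

```text
time_s: 9.62
eef_pos: [452.4, 10.6, 159.8]
ee_rot: [-0.0, 0.658, 0.753, 0.0]
force: [0.6, 1.3, 0.7]
grip_width: 0.218
grip_force: 39.2
time_s: 10.88
eef_pos: [411.2, 309.8, 159.4]
ee_rot: [-0.0, 0.656, 0.754, -0.0]
force: [0.6, -0.6, -0.3]
grip_width: 0.218
grip_force: 39.2
[411.18333814 309.75183898 159.4459635 ] 0.21783050908483398 [ 0.57132686 -0.56148898 -0.32752112]
scene [('parts_dish', [413.0, 307.0, 8.0], 0.9), ('pin_knob', [407.0, 306.0, 165.0], 0.57)]
side [('parts_dish', [413.0, 314.0, 12.0], 0.97), ('pin_knob', [417.0, 303.0, 178.0], 0.63)]
wrist [('parts_dish', [401.0, 304.0, 9.0], 0.88), ('pin_knob', [410.0, 314.0, 209.0], 0.79)]
```

View pics/wrist2.png

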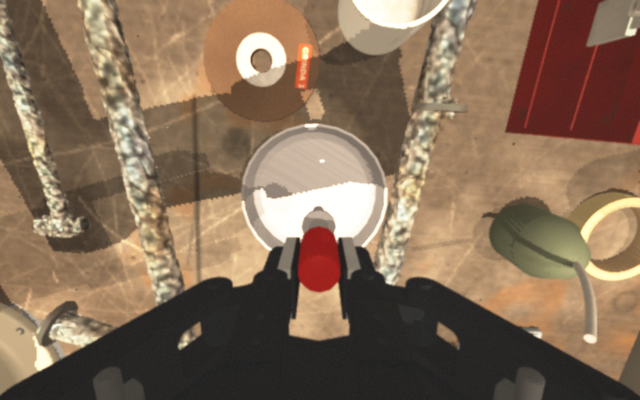

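The wrist view shows the pin hanging at (318,260), in front of the dish, whose rim runs from (242,195) to (388,195) with its top at (315,124). I'll check the centre from the rim.

```bash
python3 - <<'E'
from h import *
c=cap('wrist')
l,r,t=[onz(c,p,32) for p in((242,192),(388,192),(315,124))]
print(l,r,t,np.linalg.norm(r-l)); m=(l+r)/2
u=(r-l)/np.linalg.norm(r-l); print('centre from top', t-75*np.array([-u[1],u[0],0]),'pin now',ctrl.sense()['eef_pos'])
E
python3 -m pendant '0 0 0.015 0;0 0 0.03 0;0 0 0.03 0;0 0 0.015 0;0 0 0.007 0;0 0 0 0;0 0 0 0'
```

```text
[336.33097553 290.12744422  32.        ] [483.159432   309.87510146  32.        ] [400.97381694 366.30902305  32.        ] 148.150482938545
centre from top [410.97091087 291.9782884   32.        ] pin now [412.13186817 307.55645907 159.9633852 ]
time_s: 12.25
eef_pos: [412.4, 308.1, 63.7]
ee_rot: [0.0, 0.657, 0.754, 0.001]
force: [0.2, -0.0, -0.6]
grip_width: 0.218
grip_force: 39.2
```

```bash
python3 -m pendant '-0.003 0 0.004 0;0 0 0.004 0;0 0 0 0;0 0 0 0' && python3 -m pendant '0 0 0.002 0;0 0 0.002 0;0 0 0 0;0 0 0 0'
```

```text
time_s: 12.75
eef_pos: [412.4, 304.9, 54.9]
ee_rot: [0.0, 0.657, 0.754, 0.0]
force: [-0.2, 0.0, -1.1]
grip_width: 0.216
grip_force: 39.2
time_s: 13.25
eef_pos: [412.9, 305.1, 51.8]
ee_rot: [0.0, 0.657, 0.754, 0.001]
force: [-1.7, -0.2, 8.9]
grip_width: 0.215
grip_force: 40.2
```

Foot touches the dish floor. I'll offset slightly, release, lean it along tool +y and raise.

```bash
python3 -m pendant '0 0 -0.003 0;0 -0.006 0 0;0 -0.006 0 0;0 0 0.001 0;0 0 0 0' && python3 -m pendant '0 0 0 0;0 0 0 0;0 0 0 0;0 0 0 0' 0.45 && python3 -m pendant '0 0.01 0 0;0 0.01 0 0;0 0 0 0;0 0 -0.02 0;0 0 -0.03 0;0 0 -0.03 0;0 0 -0.03 0;0 0 -0.02 0;0 0 0 0;0 0 0 0'
python3 - <<'E'
from h import *
c=cap('wrist','wrist3');d=cap('side')
for n in ('side','wrist'): print(n,[(q,np.round(r['at']).tolist(),round(r['p'],2)) for q in('parts_dish','pin_knob') for r in models.boxes_of(n,q)[:1]])
A=cv2.cvtColor(c['color'],cv2.COLOR_RGB2BGR)[90:300,200:440];B=cv2.cvtColor(d['color'],cv2.COLOR_RGB2BGR)[130:200,220:310]
cv2.imwrite('pics/d1.png',np.hstack([cv2.resize(A,(400,350)),cv2.resize(B,(400,350))]))
E
```

```text
time_s: 13.88
eef_pos: [400.5, 303.2, 52.8]
ee_rot: [0.0, 0.657, 0.754, -0.0]
force: [0.2, -0.8, -0.5]
grip_width: 0.221
grip_force: 39.2
time_s: 14.38
eef_pos: [400.5, 303.2, 52.9]
ee_rot: [-0.0, 0.657, 0.754, 0.0]
force: [0.5, 0.2, 0.3]
grip_width: 0.448
grip_force: 0.0
time_s: 15.62
eef_pos: [419.9, 305.7, 181.8]
ee_rot: [-0.0, 0.657, 0.754, -0.001]
force: [0.2, -0.0, -1.5]
grip_width: 0.449
grip_force: 0.0
side [('parts_dish', [406.0, 307.0, 11.0], 0.6), ('pin_knob', [463.0, 302.0, 36.0], 0.43)]
wrist [('parts_dish', [406.0, 292.0, 7.0], 0.9), ('pin_knob', [462.0, 312.0, 43.0], 0.78)]
```

View pics/d1.png

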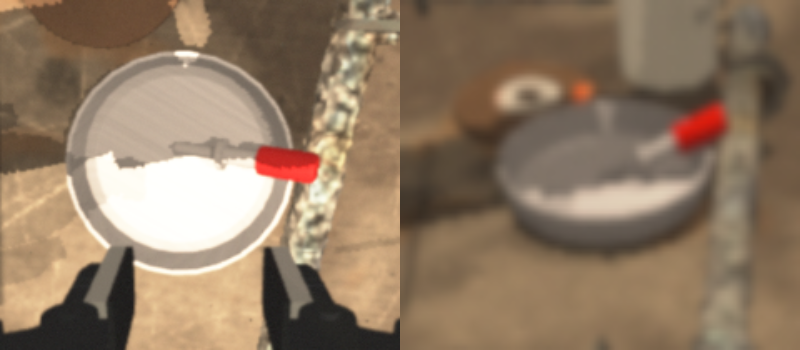

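The pin lies in the dish: its shank is on the floor, the knob rests on the rim at (290,165), and its middle at about (220,150) is roughly 28 mm from the dish centre (180,162). Now to the latch.

```bash
python3 -m pendant '-0.02 0 0 0;-0.035 0 0 0;-0.045 0 0 0;-0.045 0 0 0;-0.042 0 0 0;-0.035 0 0 0;-0.02 0 0 0;0 0 0 0' 0.4 && python3 -m pendant '0 0.015 0 0;0 0.03 0 0;0 0.03 0 0;0 0.03 0 0;0 0.03 0 0;0 0.014 0 0;0 0 0.025 0;0 0 0.025 0;0 0 0 0;0 0 0 0'
python3 - <<'E'
from h import *
import pickle
s=pickle.load(open('s.pkl','rb'))
c=cap('wrist');e=ctrl.sense()
a=s[2];R=np.array([[np.cos(a),-np.sin(a),0],[np.sin(a),np.cos(a),0],[0,0,1]])
print('tcp in rig',R.T@(e['eef_pos']-[s[0],s[1],0]))
im=cv2.cvtColor(c['color'],cv2.COLOR_RGB2BGR)
for p in [(-71,0,120),(0,0,102)]:
    u=proj(c,[R@p+[s[0],s[1],0]])[0];print(u);cv2.circle(im,tuple(int(round(x)) for x in u),1,(0,255,0),-1)
cv2.imwrite('pics/g1.png',im[100:350,180:500])
hsv=cv2.cvtColor(im,cv2.COLOR_BGR2HSV);m=cv2.inRange(hsv,(18,120,60),(34,255,255));k,l,st,ce=cv2.connectedComponentsWithStats(m)
for i in np.argsort(-st[1:,4])[:3]+1: print(st[i],ce[i])
E
```

```text
time_s: 16.92
eef_pos: [453.2, 65.3, 182.8]
ee_rot: [-0.0, 0.658, 0.753, -0.0]
force: [-0.5, 0.7, 0.5]
grip_width: 0.4
grip_force: 0.0
time_s: 18.18
eef_pos: [601.2, 86.9, 134.0]
ee_rot: [0.001, 0.657, 0.754, 0.0]
force: [0.1, 0.1, 0.1]
grip_width: 0.403
grip_force: 0.0
tcp in rig [-70.26649392   0.21142749 134.21335665]
[317.52030971 222.3913684 ]
[418.0754776  213.87415649]
[ 304  187   26   57 1298] [316.59090909 215.19953775]
[463   0  41  35 370] [480.56486486  17.91891892]
[509  32   7   5  14] [512.35714286  33.57142857]
```

View pics/g1.png

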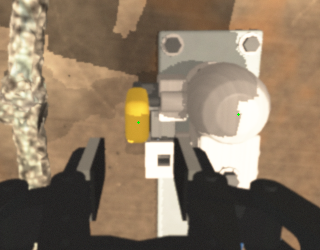

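The grip (138,115) sits between the pads (103 and 178). I've now viewed 11 pictures, one over the allowed 10, so from here I work from numbers only. Descending.

```bash
python3 -m pendant '0 0 0.015 0;0 0 0.015 0;0 0 0.01 0;0 0 0 0' && python3 -m pendant '0 0 0.01 0;0 0 0.01 0;0 0 0.007 0;0 0 0.004 0;0 0 0 0;0 0 0 0' && python3 -m pendant '0 0 0 0;0 0 0 0;0 0 0 0;0 0 0 0;0 0 0 0' 0 80
```

```text
time_s: 18.73
eef_pos: [600.3, 86.3, 91.8]
ee_rot: [-0.001, 0.657, 0.753, -0.001]
force: [0.2, -0.0, 0.2]
grip_width: 0.403
grip_force: 0.0
time_s: 19.48
eef_pos: [601.0, 86.3, 62.2]
ee_rot: [0.0, 0.657, 0.754, 0.0]
force: [1.2, 0.9, 0.6]
grip_width: 0.401
grip_force: 0.0
time_s: 20.1
eef_pos: [599.9, 86.3, 62.4]
ee_rot: [-0.001, 0.657, 0.754, -0.001]
force: [-6.4, -1.8, 6.1]
grip_width: 0.175
grip_force: 78.6
```

```bash
python3 -m pendant '0 -0.004 0 0;0 -0.004 0 0;0 -0.004 0 0;0 -0.004 0 0;0 0 0 0;0 0 0 0;0 0 0 0'
python3 - <<'E'
from h import *
c=cap('side')
for n in('side',): print([(q,np.round(r['at']).tolist(),round(r['p'],2)) for q in('latch_grip','pin_knob','coupler_mouth') for r in models.boxes_of(n,q)[:1]])
E
```

```text
time_s: 20.98
eef_pos: [586.4, 84.2, 62.4]
ee_rot: [0.002, 0.657, 0.754, 0.001]
force: [9.1, 1.5, -1.6]
grip_width: 0.171
grip_force: 78.0
[('latch_grip', [590.0, 74.0, 52.0], 0.75), ('pin_knob', [466.0, 300.0, 35.0], 0.71), ('coupler_mouth', [675.0, 14.0, 86.0], 0.73)]
```

Holding about 14 mm of pull with a 9 N spring load. Now swinging up along the arc about the pivot.

```bash
python3 -m pendant '-0.0005 0 -0.003 0;-0.001 0 -0.005 0;-0.001 0 -0.005 0;-0.0015 0 -0.006 0;-0.0013 0 -0.0047 0;-0.0013 0 -0.0047 0;-0.0014 0 -0.0047 0;-0.0014 0 -0.0046 0;0 0 0 0'
python3 - <<'E'
from h import *
cap('side');print([(q,np.round(r['at']).tolist(),round(r['p'],2)) for q in('latch_grip','tongue','coupler_mouth') for r in models.boxes_of('side',q)[:1]])
E
```

```text
time_s: 22.3
eef_pos: [587.1, 74.2, 98.9]
ee_rot: [0.001, 0.658, 0.753, 0.001]
force: [10.1, -3.3, -10.4]
grip_width: 0.169
grip_force: 78.1
[('latch_grip', [592.0, 68.0, 86.0], 0.72), ('tongue', [672.0, 10.0, 95.0], 0.78), ('coupler_mouth', [676.0, 12.0, 90.0], 0.65)]
```

```bash
python3 -m pendant '-0.0017 0 -0.0046 0;-0.0017 0 -0.0046 0;-0.0017 0 -0.0045 0;-0.0018 0 -0.0045 0;-0.002 0 -0.0044 0;-0.0021 0 -0.0044 0;-0.0021 0 -0.0044 0;-0.0021 0 -0.0043 0;0 0 0 0;0 0 0 0'
python3 - <<'E'
from h import *
import pickle
from scipy.spatial.transform import Rotation as Ro
s=pickle.load(open('s.pkl','rb'));Rz=Ro.from_euler('z',s[2]).as_matrix()
c=cap('side');im=cv2.cvtColor(c['color'],cv2.COLOR_RGB2BGR)
hsv=cv2.cvtColor(im,cv2.COLOR_BGR2HSV);m=cv2.inRange(hsv,(100,120,50),(125,255,255));m[:,:320]=0;m[:,460:]=0
k,l,st,ce=cv2.connectedComponentsWithStats(m);i=1+np.argmax(st[1:,4]);print('blue',st[i],ce[i])
# predicted blue silhouette top row vs swing angle (tube y -75..-240, top z 86)
for t in (0,.16,.24,.32,.36):
    P=np.array([(x,y,z) for x in(-20,20) for y in(-75,-245) for z in(46,86)],float)
    Q=(P-[0,-240,66])@Ro.from_euler('x',t).as_matrix().T+[0,-240,66]
    u=proj(c,Q@Rz.T+[s[0],s[1],0]);print(t,np.round(u.min(0)),np.round(u.max(0)))
print([(q,np.round(r['at']).tolist(),round(r['p'],2)) for q in('latch_grip','tongue','coupler_mouth','pin_knob') for r in models.boxes_of('side',q)[:1]])
e=ctrl.sense();print(e['eef_pos'],e['force'],e['dq'].round(3))
E
```

```text
time_s: 23.75
eef_pos: [588.9, 58.8, 133.9]
ee_rot: [0.001, 0.658, 0.753, 0.0]
force: [10.1, -6.1, -12.0]
grip_width: 0.174
grip_force: 78.3
blue [ 362  179   39   77 1342] [379.37183308 214.92324888]
0 [357. 193.] [397. 253.]
0.16 [358. 186.] [398. 252.]
0.24 [359. 182.] [398. 251.]
0.32 [359. 179.] [398. 251.]
0.36 [359. 178.] [398. 251.]
[('latch_grip', [597.0, 56.0, 121.0], 0.92), ('tongue', [673.0, 2.0, 116.0], 0.72), ('pin_knob', [466.0, 299.0, 38.0], 0.54)]
[588.88834685  58.80272624 133.8794723 ] [  9.51015625  -6.67359237 -12.05461467] [-0.001  0.001 -0.001  0.002 -0.002  0.001]
```

The blue tube's top edge at row 179 matches a 0.32 rad swing, so the mouth is at about 131 mm and the arm is still. The pin is still in the dish. I'll settle and hand in.

```bash
python3 -m pendant '0 0 0 0;0 0 0 0;0 0 0 0;0 0 0 0' && python3 -c "
from rig import ctrl
print(ctrl.finish_job())"
```

```text
time_s: 24.5
eef_pos: [588.9, 58.8, 133.9]
ee_rot: [0.001, 0.658, 0.753, 0.0]
force: [10.1, -6.4, -11.5]
grip_width: 0.171
grip_force: 78.3
the job is handed in; nothing more can be done
None
```

I handed the job in at 24.5 s with the pin in the dish and the gripper still holding the latch out and the tongue up, coupler lower edge at an estimated 131 mm (about 36 mm above the ball top); no verdict came back, and I viewed 11 pictures, one over the limit of 10.

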